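Refit the pre-filter and press the extraction unit's panel home

TASK

The dust extraction unit has had its pre-filter washed and a new foam seal glued in. Stand the grey pre-filter back in its own narrow bay, all the way down, then swing the top panel shut, turn the wing of its quarter-turn stud until it lines up with the marks on the panel so that the stud's foot can pass through the slot in the frame, and push the panel fully home against the frame. Do not let go: finish still pressing the panel firmly down on its seal, with nothing else on the bench disturbed.

Things in the scene. Friction and masses are not known exactly. Their poses are not given: they have to be found in the camera images.
- unit: Bench-top extraction unit, fixed grey box 240 x 260 mm, rim (frame) 130 mm high. Origin on the bench, z up, -x to its front; spans x -125 to 115, y +-130 mm. Open compartment x -58 to 78, y +-98 mm, floor at z 45 mm. White main filter, 50 mm thick, top at z 111 mm, is fixed in the wide bay at y = 50 mm and stays. A pipe spigot sticks out 36 mm at -y.
- bay (a point): Centre of the floor of the narrow empty bay for the pre-filter, 45 mm above the bench, axes as the unit's. The bay is 116 mm long in x and 31 mm wide in y, between guide ribs 28 mm high with lips flared outwards to 35 mm above the floor.
- prefilter: Pre-filter cartridge, grey slab with white ribbed faces, 110 x 26 x 70 mm (x, y, z), about 0.14 kg, standing upright on the bench on its long edge. Origin at the centre of its underside, x along its length, y through its thickness, z up. It may go in either way round.
- hinge (a point): Middle of the panel's hinge line, 133 mm above the bench at the unit's far side; axes as the unit's, the hinge line is its y axis. The panel is an aluminium plate 4 mm thick and 230 mm wide, reaching from 5 to 205 mm from the hinge line (to -x when shut), 0.4 kg; shut, its underside lies at the height of the hinge line.
- panel (a joint): Opening of the panel (rad): 0 flat on the frame, 1.6 to 1.85 (upright or leaning away) at the start, stop 1.95. The stiff hinge (0.22 N m) holds it upright; half shut it sinks slowly. It rests on the stud's foot at about 0.065 if the foot is out of line with the slot and goes no lower; in line, on the springy seal at about 0.04. About 8 N at the wing shuts it to 0; let go, it rises to about 0.03.
- marks (a point): Point on the panel's upper face under the wing, 170 mm from the hinge line, midway across; its x axis lies along the two short dark marks on the panel (the line to which the wing is turned), z is the panel's outward normal.
- slot (a point): Centre of the slot for the stud's foot in the top of the front frame ledge, 130 mm above the bench; 24 mm long in x (same line as the marks), 9 mm wide in y; axes as the unit's.
- wing (a joint): Turn of the wing stud about the panel's outward normal (rad, positive anticlockwise seen from outside): 0 or pi when the wing lies along the marks. It stays where left (friction 0.03 N m), turns between -1.0 and 4.14 and starts between 0.7 and 2.44. The 20 x 5 mm foot under the panel is parallel with the wing and passes the slot only within about 0.2 rad of the marks.
- wing_grip (a point): Point in the wing, on its axis, 20 mm above the panel's upper face; x along the wing, z the panel's outward normal. The wing is a steel bar 40 mm long, 9 mm thick, from 4 to 30 mm above the panel's upper face.
- blank: Bystander: white ceramic milling disc, 98 mm across, 18 mm thick, lying on the bench; origin at its underside.
- jar: Bystander: jar 56 mm across and 75 mm high on the bench; origin at its underside.
- brush: Bystander: cleaning brush 170 mm long lying on the bench.
Mind the look-alikes: they are no part of the job. There is more than one size of the prefilter; the job needs the smallest.

How it is judged:
By the outcome, as a careful person would: the job done as asked, in the order asked, and still so for the second after the job is handed in, while the arm keeps its last pose, push and grip.
It also fails if it takes over 64 s, if anything falls off the work surface, if the arm or the gripper's body presses on something with over 40 N, if the wrist force passes 120 N, or if a joint passes its speed limit or range.

ROBOT

A 6-joint arm with a two-finger parallel gripper is mounted at the origin on the work surface. World frame = base frame: x ahead of the robot, y to its left, z up, the work surface at z = 0. Lengths are in m, angles in rad, forces in N, time in s.
With the tool pointing down it reaches from about 0.25 to 0.85 m from the base axis. Payload 12.5 kg.
Tool frame: the origin (TCP) lies on the centre line of the jaws, within the pads' length; the fingertips stand 17 mm ahead of it and the grasp point (between the pads) lies 2 mm behind it (ctrl.nose_length is the z of the fingertips in the tool frame, in m); z points along the fingers, x is the direction in which the jaws open and shut, and the axes are right-handed (so a half turn about z gives the same grasp; the last joint's range is limited). The gripper opens to 93 mm and grips with 3 to 60 N. Pads are 15 mm wide; open, the fingers measure 128 mm over their backs; the gripper's body (75 mm by 188 mm) begins 65 mm behind the grasp point.
Start: joints at [-1.391, 0.351, 1.652, -0, 1.139, -0.085], TCP at [0.144, -0.531, 0.236] pointing down, gripper open.
Joint ranges: [-2.75, 2.75], [-0.79, 2.1], [0.01, 2.65], [-1.57, 4.71], [0.07, 3.14], [-2.87, 2.87]. Speed limits (rad/s): [2.22, 2.22, 2.79, 3.14, 3.14, 3.14].

INTERFACE

Orientations are given as a unit quaternion [x, y, z, w].
In Python, from rig import ctrl gives the robot as it stands.
- The arm moves only by the shell command python3 -m handwheel 'ROWS' [OPENING]. ROWS is JSON, a list of rows, each a list of 4 numbers: the shift along the tool's x, y, z in mm, then the turn about the tool's z in degrees. A call has 1 to 10 rows; each row shifts and turns the commanded pose from where the row before left it, along the tool's axes as they then stand; what a row does not reach is not made up. A row lasts 1/12 s, in which the tool goes at most 41.7 mm and 7.16 degrees, less where a joint would pass 70% of its speed; a pose out of reach is approached as far as the arm can. A call is refused whole if a number of a shift passes 41.7 or a number of a turn 7.16, either way. A call with a gripper value outside its range is refused whole. OPENING is the closure, from -1 (fully open) to 1 (shut), so that 0 is half open, set as the call begins (- or left out, the last holds). The fingers move at their own pace and stop on an object; the grip force is fixed at half the most. Time passes only in rows, so rows that do not move let the fingers close. It gives the time, the measured TCP pose, the force and the opening at its end, in the units of the state.
- ctrl.sense(): the state, without advancing time (a new reading comes with each control period).
- ctrl.snapshot(name): name is "side" or "top" or "wrist"; returns the picture (384x512x3 uint8, red, green, blue); there is no depth.
- ctrl.camera_model(name): a dict with "camera_matrix" (3x3 intrinsics, pixels), "origin" and "rotation" of the camera in the world. Camera axes: x right, y up, looking along -z (the intrinsics and any distortion apply to the point x, -y, -z); pixel columns grow to the right and rows downward; lengths in m; the calibration is good to about 2 mm. A picture is of the moment at which its call begins: read the wrist's pose just before it. camera_model takes no time and is no camera call; for the wrist camera it gives the pose at the moment of the call.
- ctrl.hand_in(): hands the job in, once; it reports no verdict.
Trained networks look in the newest picture that a camera, given by its name, has taken for a name from the list of things; names that differ only in an ending like _2 or _b are one class to them, and where a whole thing is asked for, a point or a joint stands for the part that bears it (a point fixed in the world has none). Each returns a list of dicts, best first, with "conf" (0 to 1); they miss things now and then, are a little off and sometimes report something else, mostly with a low value. They report only what shows in the picture. A call takes as long as a camera call. They do not tell look-alikes from the thing itself.
- ctrl.search_frame(camera, name): "location" ([x, y, z] in m, in world coordinates, good to about 4 mm: the middle of the surface that is visible of it).
- ctrl.cut_out(camera, name): "mask" (384x512 bool, what is visible of it).
The state is a dict: "t": time; "joint_pos": joint angles; "qvel": joint speeds; "tau": joint torques, N m; "ee_pos": TCP position; "tool_rot": TCP orientation; "wrist_force": force on the tool from outside, world axes, zero at the start; "torque": the same for the moment, N m; "grip_width": opening from 0.0 (shut) to 1.0 (fully open).
Only numpy, scipy, OpenCV 4.12 (cv2) and the standard library are available. Lean on these libraries where they do the work, as an engineer would, in place of code of your own. Each camera call takes 0.05 s, during which the arm holds its last target. There are 200 camera calls.

## Working session

There is one attempt and no reset: what is moved stays moved. The work goes in short steps, Python scripts to look and compute and a shell command to move; the robot and the scene stay as the last step left them, time stands still between calls to the robot, and variables do not carry over. Pictures are saved under pics/ and viewed, about 8 in all and at most 12, crops included, and the job is handed in when it is done.

```bash
ls; mkdir -p pics
python3 - <<'E'
from rig import ctrl
import cv2,numpy as np
s=ctrl.sense();print({k:np.round(v,3).tolist() for k,v in s.items()})
ims=[]
for c in("top","side"):
    im=ctrl.snapshot(c);cv2.imwrite(f"pics/{c}0.png",im[:,:,::-1])
    m=ctrl.camera_model(c);print(c,np.round(m["camera_matrix"],1).tolist(),np.round(m["origin"],3),np.round(m["rotation"],3).tolist(),[k for k in m])
    for n in("unit","prefilter","panel","marks","wing","wing_grip","blank","jar","brush","slot","bay","hinge"):
        try:
            r=ctrl.search_frame(c,n);print(n,[(np.round(d["location"],3).tolist(),round(d["conf"],2)) for d in r])
        except Exception as e: print(n,e)
E
```

```text
pics
{'t': 0.0, 'joint_pos': [-1.391, 0.351, 1.652, 0.0, 1.139, -0.085], 'qvel': [-0.001, 0.003, 0.001, 0.001, 0.001, 0.001], 'tau': [-0.001, -49.733, -28.525, 0.07, 0.026, -0.0], 'ee_pos': [0.144, -0.531, 0.235], 'tool_rot': [0.794, -0.608, -0.0, -0.0], 'wrist_force': [0.701, 0.182, 0.158], 'torque': [0.048, 0.001, 0.002], 'grip_width': 1.003}
top [[362.4, 0.0, 257.1], [0.0, 362.4, 192.6], [0.0, 0.0, 1.0]] [ 0.419 -0.041  1.141] [-0.017, 0.029, 0.713, -0.701] ['camera_matrix', 'origin', 'rotation']
unit [([0.568, -0.011, 0.132], 0.86), ([0.642, -0.007, 0.265], 0.42)]
prefilter [([0.277, -0.276, 0.099], 0.98), ([0.335, -0.49, 0.097], 0.84), ([0.448, -0.335, 0.07], 0.76)]
panel [([0.642, -0.012, 0.263], 0.68)]
marks [([0.647, -0.016, 0.265], 0.95)]
wing []
wing_grip [([0.665, -0.014, 0.309], 0.64)]
blank [([0.687, -0.295, 0.018], 0.72)]
jar [([0.49, -0.479, 0.077], 0.88)]
brush [([0.421, 0.396, 0.019], 0.87)]
slot [([0.577, -0.011, 0.129], 0.96)]
bay [([0.573, -0.008, 0.133], 0.57)]
hinge [([0.571, -0.005, 0.129], 0.83)]
side [[477.8, 0.0, 258.6], [0.0, 477.8, 192.5], [0.0, 0.0, 1.0]] [-0.254  0.704  1.025] [-0.164, 0.39, 0.843, -0.332] ['camera_matrix', 'origin', 'rotation']
unit [([0.597, 0.011, 0.128], 0.76)]
prefilter [([0.226, -0.298, 0.092], 0.68), ([0.294, -0.496, 0.06], 0.61)]
panel [([0.643, 0.0, 0.244], 0.76)]
marks [([0.643, -0.001, 0.247], 0.76)]
wing []
wing_grip []
blank [([0.677, -0.292, 0.019], 0.66)]
jar []
brush []
slot []
bay [([0.597, 0.014, 0.128], 0.62)]
hinge [([0.597, 0.015, 0.13], 0.73)]
```

Run:
```python
import cv2
a=cv2.imread("pics/top0.png");cv2.imwrite("pics/top0b.png",cv2.resize(a,(800,600),interpolation=cv2.INTER_CUBIC))
a=cv2.imread("pics/side0.png");cv2.imwrite("pics/side0b.png",cv2.resize(a,(800,600),interpolation=cv2.INTER_CUBIC))
```

```text
(no output)
```

View pics/top0b.png

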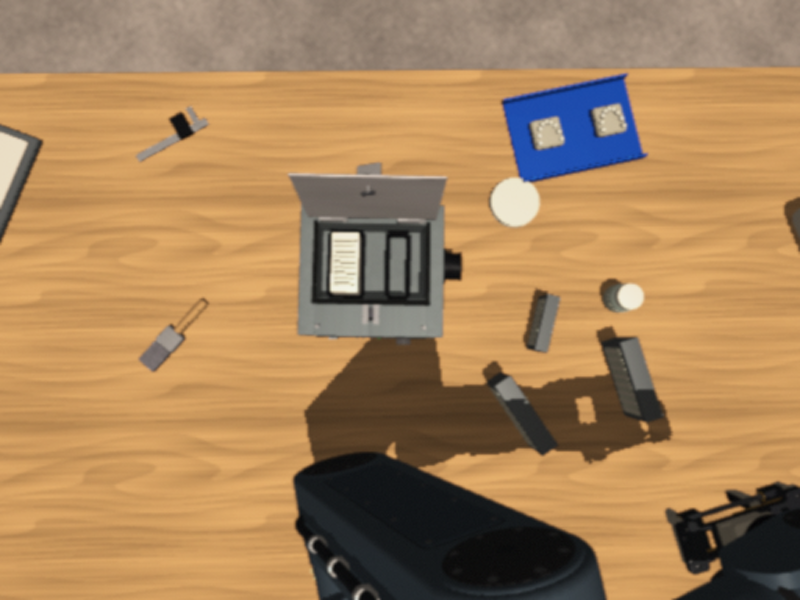

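View pics/side0b.png

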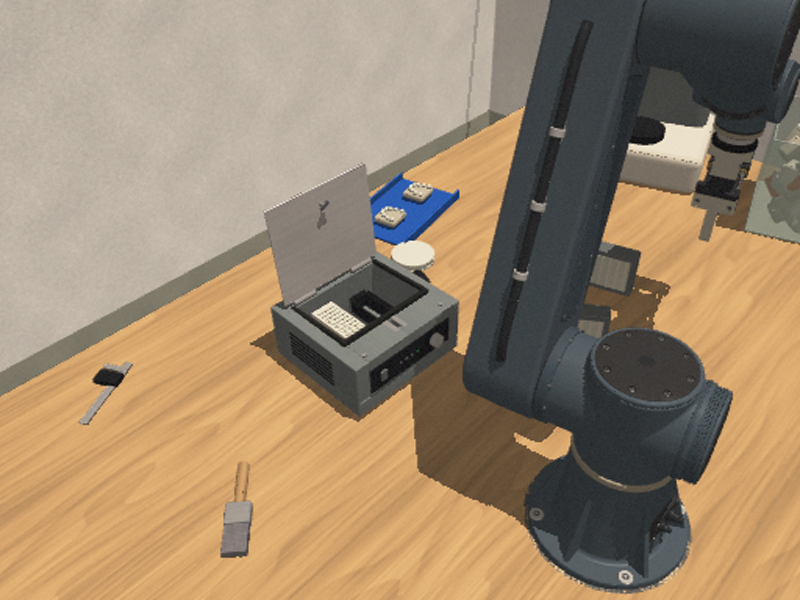

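The three prefilter-class slabs, in the 800x600 top view, are A (541,321), B (521,413) and C (631,377). B and C have their tops near z 0.10, while A's top is at 0.07 (70 mm tall as described) and it is the shortest. A is the one I want. Next I'll confirm that in a crop and get its pose.

```bash
cat > h.py <<'E'
from rig import ctrl
import numpy as np,cv2
from scipy.spatial.transform import Rotation as R
def rot(m):
    r=np.array(m["rotation"],float)
    return r if r.shape==(3,3) else R.from_quat(r).as_matrix()
def px2w(m,uv,z):
    K=np.array(m["camera_matrix"]);uv=np.atleast_2d(uv).astype(float)
    d=np.c_[uv,np.ones(len(uv))]@np.linalg.inv(K).T*[1,-1,-1]@rot(m).T
    o=np.array(m["origin"]);return o+d*((z-o[2])/d[:,2])[:,None]
def w2px(m,p):
    q=(np.atleast_2d(p)-np.array(m["origin"]))@rot(m)*[1,-1,-1]
    q=q@np.array(m["camera_matrix"]).T;return q[:,:2]/q[:,2:]
def pose():
    s=ctrl.sense();return s,np.array(s["ee_pos"]),R.from_quat(s["tool_rot"]).as_matrix()
def delta(tgt,phi=None):
    s,p,M=pose();print("t",round(s["t"],2),"tcp",p.round(4),"phi",round(np.degrees(np.arctan2(M[1,0],M[0,0])),2),"toolshift mm",(M.T@(np.array(tgt)-p)*1000).round(1))
    if phi is not None: print("turn deg",round((np.degrees(np.arctan2(M[1,0],M[0,0]))-phi+180)%360-180,2))
def snap(c,name,box=None,size=(800,600)):
    m=ctrl.camera_model(c);im=ctrl.snapshot(c)[:,:,::-1].copy()
    cv2.imwrite(f"pics/{name}_raw.png",im)
    if box: im=im[box[1]:box[3],box[0]:box[2]]
    cv2.imwrite(f"pics/{name}.png",cv2.resize(im,size,interpolation=cv2.INTER_CUBIC));return m
E
python3 - <<'E'
from h import *
a=cv2.imread("pics/top0.png")[180:310,300:440];cv2.imwrite("pics/crop.png",cv2.resize(a,None,fx=4.5,fy=4.5,interpolation=cv2.INTER_CUBIC))
m=ctrl.camera_model("top");ctrl.snapshot("top")
for d in ctrl.cut_out("top","prefilter"):
    k=d["mask"];v,u=np.nonzero(k);print(round(d["conf"],2),u.mean(),v.mean(),len(u),cv2.minAreaRect(np.c_[u,v].astype(np.float32)))
print(px2w(m,[[541*.64,321*.64]],0.06))
delta([0.43,-0.335,0.30],-105)
mw=ctrl.camera_model("wrist");print(np.array(mw["camera_matrix"]).round(1).tolist())
s,p,M=pose();print("wrist cam in tool",M.T@(np.array(mw["origin"])-p),(M.T@rot(mw)).round(3))
E
```

```text
0.89 334.14159292035396 264.2776548672566 904 ((334.07293701171875, 264.1060485839844), (59.69153594970703, 16.068817138671875), 55.491477966308594)
0.81 347.7153846153846 205.96153846153845 520 ((347.38238525390625, 205.9705810546875), (14.794671058654785, 37.593021392822266), 14.03624439239502)
0.75 404.59050683829446 242.03620273531777 1243 ((404.5726013183594, 242.4767608642578), (57.4121208190918, 23.277244567871094), 72.25532531738281)
[[ 0.44550491 -0.32626583  0.06      ]]
t 1.4 tcp [ 0.144  -0.5308  0.2356] phi -74.83 toolshift mm [-114.1 -327.3  -64.4]
turn deg 30.17
[[305.4, 0.0, 252.6], [0.0, 305.4, 192.5], [0.0, 0.0, 1.0]]
wrist cam in tool [-0.00105442 -0.07334335 -0.14877799] [[ 1.    -0.    -0.   ]
 [-0.    -0.964 -0.265]
 [-0.     0.265 -0.964]]
```

View pics/crop.png

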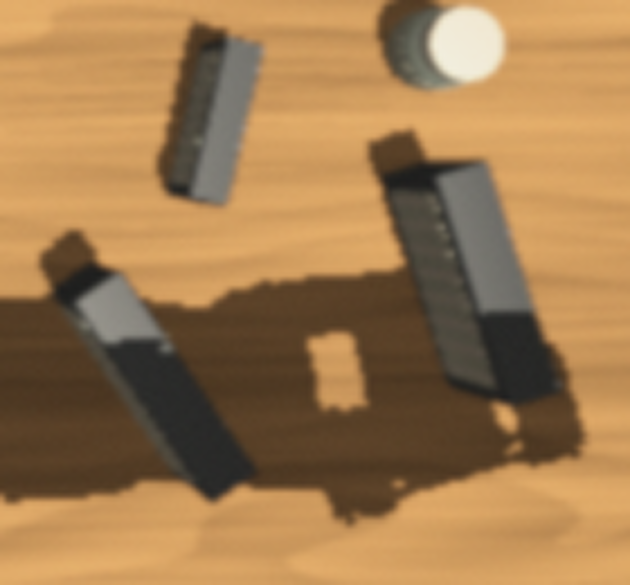

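Confirmed: A, at crop (228,120), is the shortest slab at about 110 x 26 mm, and its top is at 70 mm. Moving the hand over it.

```bash
python3 -m handwheel '[[-12.7,-36.4,-7.2,0],[-12.7,-36.4,-7.2,0],[-12.7,-36.4,-7.2,0],[-12.7,-36.4,-7.2,0],[-12.7,-36.4,-7.2,0],[-12.7,-36.4,-7.2,0],[-12.7,-36.4,-7.2,0],[-12.7,-36.4,-7.2,0],[-12.7,-36.4,-7.2,0],[0,0,0,0]]'
python3 -m handwheel '[[0,0,0,6],[0,0,0,6],[0,0,0,6],[0,0,0,6],[0,0,0,6],[0,0,0,0]]'
python3 - <<'E'
from h import *
c=np.array([[228,38],[262,42],[228,204],[193,198]])/4.5+[300,180]
w=px2w(ctrl.camera_model("top"),c,.07);print(w.mean(0),w.round(3).tolist())
m=snap("wrist","w1")
for d in ctrl.cut_out("wrist","prefilter"):
    k=d["mask"];v,u=np.nonzero(k);print(round(d["conf"],2),u.mean(),v.mean(),len(u),cv2.minAreaRect(np.c_[u,v].astype(np.float32)))
delta([.44,-.34,.3],-105)
print(w2px(m,[[.4457,-.335,.07]]))
np.save("m1.npy",m,allow_pickle=True)
E
```

```text
t: 2.23
ee_pos: [0.4346, -0.3316, 0.3018]
tool_rot: [0.796, -0.606, 0.001, -0.001]
wrist_force: [0.1, 0.4, 0.4]
grip_width: 0.997
t: 2.73
ee_pos: [0.4301, -0.3349, 0.3003]
tool_rot: [-0.608, 0.794, 0.0, -0.0]
wrist_force: [0.1, -0.2, 0.8]
grip_width: 1.002
[ 0.44124454 -0.33655544  0.07      ] [[0.496, -0.339, 0.07], [0.493, -0.361, 0.07], [0.386, -0.335, 0.07], [0.391, -0.312, 0.07]]
0.89 251.3215811965812 155.7184829059829 1872 ((251.5, 156.0), (88.0, 21.0), 90.0)
0.66 389.5347761746208 200.87939326674066 5406 ((391.20001220703125, 203.40000915527344), (135.9529266357422, 46.51021194458008), 63.43495178222656)
0.6 238.7254794520548 270.5561643835616 3650 ((248.55735778808594, 281.53228759765625), (123.41085052490234, 52.565887451171875), 38.85337448120117)
t 2.83 tcp [ 0.4301 -0.3348  0.3004] phi -104.63 toolshift mm [  2.5 -10.9   0.4]
turn deg 0.37
[[250.1281654  156.68297879]]
```

View pics/w1.png

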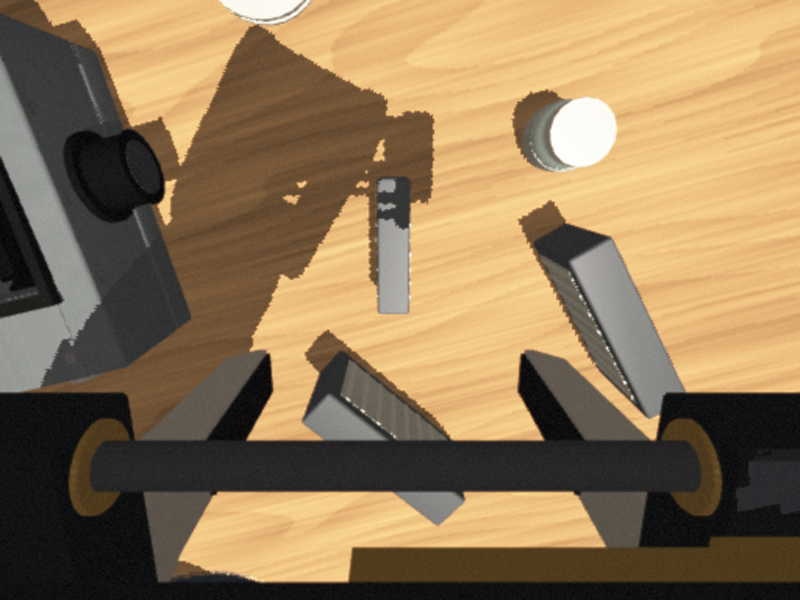

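The wrist view shows target A upright and square to the jaws, with its top face at (378–409, 177–313). I'll turn the hand half round so the camera side faces away from the raised panel in the unit, and compute the grasp.

```bash
python3 - <<'E'
from h import *
m=np.load("m1.npy",allow_pickle=True).item()
c=np.array([[378,177],[408,177],[409,313],[378,313]])*.64
w=px2w(m,c,.07);print(w.mean(0),w.round(4).tolist());a=(w[0]+w[1]-w[2]-w[3])/2;print(np.linalg.norm(a),np.degrees(np.arctan2(a[1],a[0])))
print(ctrl.sense()["joint_pos"])
E
python3 -m handwheel '[[0,0,0,-7],[0,0,0,-7],[0,0,0,-7],[0,0,0,-7],[0,0,0,-7],[0,0,0,-7],[0,0,0,-7],[0,0,0,-7],[0,0,0,-7],[0,0,0,-7]]'
python3 -m handwheel '[[0,0,0,-7],[0,0,0,-7],[0,0,0,-7],[0,0,0,-7],[0,0,0,-7],[0,0,0,-7],[0,0,0,-7],[0,0,0,-7],[0,0,0,-7],[0,0,0,-7]]'
python3 -m handwheel '[[0,0,0,-7],[0,0,0,-7],[0,0,0,-7],[0,0,0,-7],[0,0,0,-7],[0,0,0,-5],[0,0,0,0]]'
python3 - <<'E'
from h import *
delta([.4417,-.3367,.12],75);print(ctrl.sense()["joint_pos"])
m=snap("wrist","w2")
for d in ctrl.cut_out("wrist","prefilter"):
    k=d["mask"];v,u=np.nonzero(k);print(round(d["conf"],2),u.mean(),v.mean(),len(u),cv2.minAreaRect(np.c_[u,v].astype(np.float32)),px2w(m,[[u.mean(),v.mean()]],.07))
E
```

```text
[ 0.44305398 -0.33629703  0.07      ] [[0.4988, -0.3392, 0.07], [0.4928, -0.3615, 0.07], [0.3869, -0.3346, 0.07], [0.3936, -0.3098, 0.07]]
0.10924418208294344 -14.930200479074676
[-7.46906391e-01  2.82554974e-01  1.58207449e+00 -3.85987475e-05
  1.27713767e+00  1.07925459e+00]
t: 3.67
ee_pos: [0.4301, -0.3348, 0.3004]
tool_rot: [0.956, -0.295, -0.0, -0.0]
wrist_force: [0.1, 0.3, 0.3]
grip_width: 0.998
t: 4.5
ee_pos: [0.4301, -0.3348, 0.3004]
tool_rot: [0.952, 0.307, -0.0, 0.0]
wrist_force: [0.0, -0.5, -0.4]
grip_width: 0.998
t: 5.08
ee_pos: [0.4301, -0.3348, 0.3004]
tool_rot: [0.79, 0.613, -0.0, -0.0]
wrist_force: [-0.0, -0.0, 0.8]
grip_width: 1.003
t 5.08 tcp [ 0.4301 -0.3348  0.3004] phi 75.58 toolshift mm [  1.1  11.7 180.4]
turn deg 0.58
[-7.46817756e-01  2.82533175e-01  1.58197746e+00 -5.58688842e-05
  1.27712689e+00 -2.06588655e+00]
0.92 253.46775067750679 173.94850948509486 1845 ((254.0, 174.5), (87.0, 22.0), 90.0) [[ 0.43638989 -0.33432795  0.07      ]]
0.9 100.73949373310396 121.34431064143524 8138 ((100.4933090209961, 118.80048370361328), (150.12850952148438, 59.62763595581055), 54.8458251953125) [[ 0.32746625 -0.49722363  0.07      ]]
0.85 271.125512395081 37.54518836619169 5123 ((266.5000305175781, 29.999996185302734), (127.986328125, 48.790367126464844), 45.0) [[ 0.28903284 -0.27598029  0.07      ]]
0.42 454.37027966053427 178.37420971692202 17557 ((449.5, 184.0), (186.0, 123.0), 90.0) [[ 0.50556246 -0.08826926  0.07      ]]
```

Run:
```python
from h import *
im=cv2.imread("pics/w2_raw.png");m=ctrl.camera_model("wrist")
g=cv2.cvtColor(im,cv2.COLOR_BGR2GRAY)[:,250:258].mean(1);print([(i,int(g[i])) for i in range(118,226,1)])
for e in(-.055,.055):
  p=np.array([.443,-.3363,.07])+e*np.array([.966,-.258,0]);print(w2px(m,p))
```

```text
[(118, 199), (119, 202), (120, 201), (121, 199), (122, 193), (123, 190), (124, 188), (125, 193), (126, 198), (127, 199), (128, 201), (129, 201), (130, 196), (131, 131), (132, 68), (133, 57), (134, 57), (135, 80), (136, 130), (137, 147), (138, 150), (139, 148), (140, 149), (141, 147), (142, 147), (143, 149), (144, 147), (145, 148), (146, 146), (147, 144), (148, 146), (149, 145), (150, 144), (151, 143), (152, 143), (153, 143), (154, 143), (155, 142), (156, 142), (157, 142), (158, 142), (159, 141), (160, 140), (161, 141), (162, 140), (163, 139), (164, 140), (165, 139), (166, 140), (167, 139), (168, 138), (169, 137), (170, 139), (171, 137), (172, 136), (173, 137), (174, 136), (175, 136), (176, 135), (177, 135), (178, 134), (179, 135), (180, 134), (181, 134), (182, 133), (183, 132), (184, 133), (185, 131), (186, 133), (187, 130), (188, 132), (189, 131), (190, 131), (191, 131), (192, 123), (193, 120), (194, 118), (195, 104), (196, 96), (197, 61), (198, 49), (199, 49), (200, 49), (201, 47), (202, 54), (203, 87), (204, 104), (205, 95), (206, 67), (207, 51), (208, 50), (209, 49), (210, 49), (211, 49), (212, 51), (213, 68), (214, 77), (215, 70), (216, 69), (217, 63), (218, 68), (219, 76), (220, 84), (221, 85), (222, 86), (223, 83), (224, 83), (225, 83)]
[[253.38910167 135.43614401]]
[[253.23849873 219.86427672]]
```

```bash
python3 -m handwheel '[[0.1,1.2,14,0.5],[0.1,1.2,14,0],[0.1,1.2,14,0],[0.1,1.2,14,0],[0.1,1.2,14,0],[0.1,1.2,14,0],[0.1,1.2,14,0],[0.1,1.2,14,0],[0.1,1.2,14,0],[0.1,1.2,14,0]]' -1
```

```text
t: 6.02
ee_pos: [0.4421, -0.337, 0.1598]
tool_rot: [0.796, 0.606, 0.0, 0.0]
wrist_force: [0.6, 0.5, -0.5]
grip_width: 1.001
```

Run:
```python
from h import *
delta([.443,-.3363,.055],75.07)
```

```text
t 6.02 tcp [ 0.4421 -0.337   0.1598] phi 74.56 toolshift mm [  0.9   0.7 104.8]
turn deg -0.51
```

```bash
python3 -m handwheel '[[0.9,0.7,15,-0.5],[0,0,15,0],[0,0,15,0],[0,0,15,0],[0,0,15,0],[0,0,14,0],[0,0,10,0],[0,0,0,0]]'
python3 -c "
from h import *
delta([.443,-.3363,.055],75.07)"
```

```text
t: 6.68
ee_pos: [0.4423, -0.3357, 0.0597]
tool_rot: [0.793, 0.609, -0.0, -0.001]
wrist_force: [-0.2, 0.9, -0.4]
grip_width: 1.005
t 6.68 tcp [ 0.4423 -0.3357  0.0597] phi 75.1 toolshift mm [-0.4  0.9  4.7]
turn deg 0.03
```

```bash
python3 -m handwheel '[[-0.4,0.7,4,0],[0,0,0,0]]'
python3 -m handwheel '[[0,0,0,0],[0,0,0,0],[0,0,0,0],[0,0,0,0],[0,0,0,0],[0,0,0,0],[0,0,0,0]]' 1
python3 -m handwheel '[[0,0,-20,0],[0,0,-40,0],[0,0,-40,0],[0,0,-40,0],[0,0,-40,0],[0,0,-40,0],[0,0,0,0]]'
python3 -c "
from h import *
delta([.443,-.3363,.055],75.07);delta([.55,-.05,.3],90)"
```

```text
t: 6.85
ee_pos: [0.4438, -0.3371, 0.0576]
tool_rot: [0.793, 0.61, 0.0, 0.0]
wrist_force: [-0.1, -0.5, -0.3]
grip_width: 0.999
t: 7.43
ee_pos: [0.4436, -0.3368, 0.0575]
tool_rot: [0.792, 0.61, -0.0, 0.0]
wrist_force: [-0.3, 0.4, 0.2]
grip_width: 0.547
t: 8.02
ee_pos: [0.4454, -0.3384, 0.2854]
tool_rot: [0.792, 0.61, 0.001, 0.006]
wrist_force: [-0.0, -0.5, 0.2]
grip_width: 0.045
t 8.02 tcp [ 0.4454 -0.3384  0.2854] phi 75.17 toolshift mm [  2.7  -5.3 230.3]
turn deg 0.1
t 8.02 tcp [ 0.4454 -0.3384  0.2854] phi 75.17 toolshift mm [305.5  27.5 -16. ]
turn deg -14.83
```

The fingers had not reached the slab when I lifted. They are slower than I allowed for. Reopening and looking again.

```bash
python3 -m handwheel '[[0,0,0,0],[0,0,0,0],[0,0,0,0],[0,0,0,0],[0,0,0,0],[0,0,0,0],[0,0,0,0],[0,0,0,0],[0,0,0,0],[0,0,0,0]]' -1
python3 -m handwheel '[[0,0,0,0],[0,0,0,0],[0,0,0,0],[0,0,0,0]]'
python3 - <<'E'
from h import *
delta([.443,-.3363,.0575],75.07)
m=snap("wrist","w3");np.save("m3.npy",m,allow_pickle=True)
for d in ctrl.cut_out("wrist","prefilter"):
    k=d["mask"];v,u=np.nonzero(k);print(round(d["conf"],2),u.mean(),v.mean(),len(u),cv2.minAreaRect(np.c_[u,v].astype(np.float32)),px2w(m,[[u.mean(),v.mean()]],.07))
E
```

```text
t: 8.85
ee_pos: [0.4436, -0.3368, 0.2774]
tool_rot: [0.792, 0.61, -0.0, -0.0]
wrist_force: [1.3, -0.4, 0.0]
grip_width: 0.716
t: 9.18
ee_pos: [0.4436, -0.3368, 0.2775]
tool_rot: [0.792, 0.61, 0.0, 0.0]
wrist_force: [-0.2, 0.3, -0.8]
grip_width: 0.983
t 9.18 tcp [ 0.4436 -0.3368  0.2775] phi 75.17 toolshift mm [  0.4  -0.7 220. ]
turn deg 0.1
0.82 279.9019565684799 30.10234358202537 4651 ((274.2500305175781, 19.749988555908203), (111.72286987304688, 55.86143493652344), 45.0) [[ 0.30248882 -0.26875815  0.07      ]]
0.78 87.32409537753608 110.6623091403472 9562 ((87.72624206542969, 107.72587585449219), (166.81503295898438, 64.74905395507812), 53.56914520263672) [[ 0.32688207 -0.49763516  0.07      ]]
0.63 252.35679133858267 167.8843503937008 2032 ((252.5, 168.5), (93.0, 23.0), 90.0) [[ 0.43768294 -0.33462532  0.07      ]]
```

View pics/w3.png

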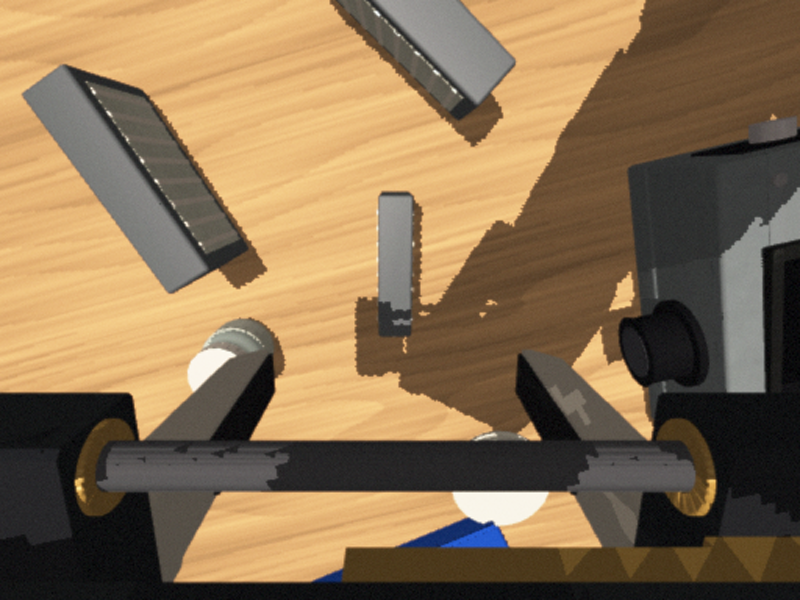

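The slab stands untouched at (378–411, 195–335). Going down again with more time to close.

```bash
python3 - <<'E'
from h import *
m=np.load("m3.npy",allow_pickle=True).item()
w=px2w(m,np.array([[378,197],[411,197],[411,335],[379,335]])*.64,.07);print(w.mean(0))
E
python3 -m handwheel '[[0.4,-0.7,24,0],[0,0,24,0],[0,0,24,0],[0,0,24,0],[0,0,24,0],[0,0,24,0],[0,0,24,0],[0,0,24,0],[0,0,18,0],[0,0,9,0]]'
python3 -m handwheel '[[0,0,0,0],[0,0,0,0],[0,0,0,0],[0,0,0,0],[0,0,0,0],[0,0,0,0],[0,0,0,0],[0,0,0,0],[0,0,0,0],[0,0,0,0]]' 1
python3 -m handwheel '[[0,0,0,0],[0,0,0,0],[0,0,0,0],[0,0,0,0]]'
python3 -m handwheel '[[0,0,-10,0],[0,0,0,0]]'
```

```text
[ 0.44252639 -0.33555196  0.07      ]
t: 10.12
ee_pos: [0.4422, -0.3356, 0.0562]
tool_rot: [0.792, 0.61, -0.0, -0.001]
wrist_force: [-0.6, -0.5, -0.2]
grip_width: 1.002
t: 10.95
ee_pos: [0.443, -0.3363, 0.0585]
tool_rot: [0.792, 0.61, 0.0, -0.0]
wrist_force: [0.1, -0.5, -0.8]
grip_width: 0.333
t: 11.28
ee_pos: [0.443, -0.3363, 0.0584]
tool_rot: [0.792, 0.61, 0.0, -0.0]
wrist_force: [-0.5, -0.4, -0.1]
grip_width: 0.279
t: 11.45
ee_pos: [0.4434, -0.3367, 0.0699]
tool_rot: [0.792, 0.61, 0.0, 0.001]
wrist_force: [0.7, 0.4, -0.7]
grip_width: 0.277
```

```bash
python3 -m handwheel '[[0,0,-36,0],[0,0,-36,0],[0,0,-36,0],[0,0,-36,0],[0,0,-36,0],[0,0,-36,0],[0,0,-34,0],[0,0,0,-5],[0,0,0,-5],[0,0,0,-5]]'
python3 -c "
from h import *
delta([.43,-.05,.32],90);print(ctrl.sense()['grip_width'])"
```

```text
t: 12.28
ee_pos: [0.4429, -0.3362, 0.3193]
tool_rot: [0.705, 0.71, 0.0, 0.001]
wrist_force: [-0.1, 0.1, -1.2]
grip_width: 0.277
t 12.28 tcp [ 0.4429 -0.3362  0.3193] phi 90.42 toolshift mm [286.3 -10.8  -0.9]
turn deg 0.42
0.27690296837007233
```

```bash
python3 -m handwheel '[[36,-1.3,0,0],[36,-1.3,0,0],[36,-1.3,0,0],[36,-1.3,0,0],[36,-1.3,0,0],[36,-1.3,0,0],[36,-1.3,0,0],[34,-1.3,0,0],[0,0,0,0],[0,0,0,0]]'
python3 - <<'E'
from h import *
s,p,M=pose();print(p.round(4),M.round(3).tolist())
m=snap("wrist","w4");np.save("m4.npy",m,allow_pickle=True)
for n in("slot","bay","hinge","marks","wing_grip","unit"):
    print(n,[(np.round(d["location"],3).tolist(),round(d["conf"],2)) for d in ctrl.search_frame("wrist",n)])
E
```

```text
t: 13.12
ee_pos: [0.4316, -0.0491, 0.3189]
tool_rot: [0.705, 0.709, 0.0, 0.0]
wrist_force: [0.0, -0.4, -1.5]
grip_width: 0.28
[ 0.4316 -0.0491  0.3189] [[-0.006, 1.0, 0.001], [1.0, 0.006, -0.0], [-0.0, 0.001, -1.0]]
slot [([0.463, 0.03, 0.129], 0.83)]
bay [([0.464, 0.025, 0.127], 0.71)]
hinge [([0.461, 0.024, 0.127], 0.91), ([0.479, 0.336, 0.015], 0.3)]
marks [([0.632, -0.076, 0.152], 0.58)]
wing_grip []
unit [([0.462, 0.025, 0.132], 0.71)]
```

View pics/w4.png

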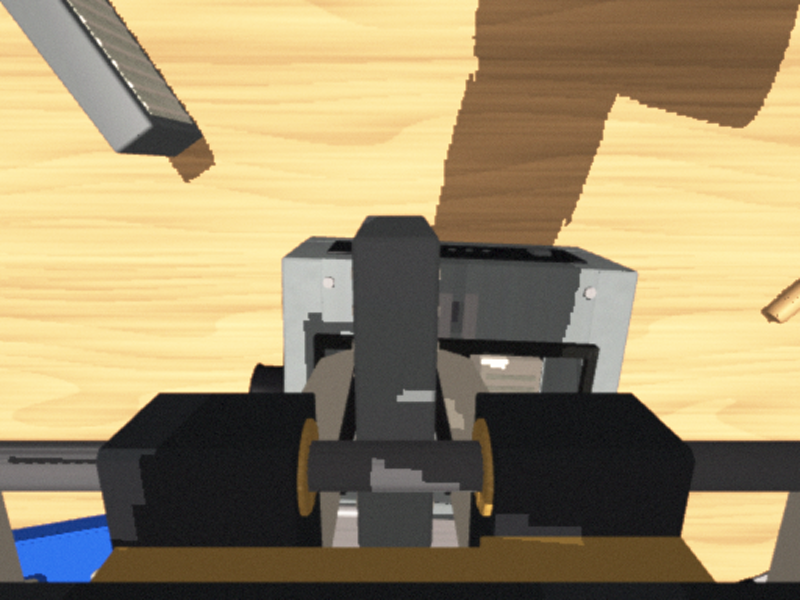

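The wrist view shows the unit's front rim corners at (283,258) and (636,271), the slot near (456,313), and the slab held square at columns 355–438. I'll compute the unit pose, then look into the bay from one side.

```bash
python3 - <<'E'
from h import *
m=np.load("m4.npy",allow_pickle=True).item()
w=px2w(m,np.array([[283,258],[636,271],[456,313],[328,283],[590,293]])*.64,.13);print(w.round(4).tolist())
d=w[1]-w[0];n=np.linalg.norm(d);yaw=np.arctan2(-d[0],d[1]);print(n,np.degrees(yaw),(w[0]+w[1])/2+.125*np.array([np.cos(yaw),np.sin(yaw),0]))
print("slab near end",px2w(m,np.array([[355,240],[438,240]])*.64,.3305))
E
python3 -m handwheel '[[-26,28.6,0,0],[-26,28.6,0,0],[-26,28.6,0,0],[-26,28.6,0,0],[-26,28.6,0,0],[0,0,0,0],[0,0,0,0]]'
python3 - <<'E'
from h import *
s,p,M=pose();print(p.round(4))
m=snap("wrist","w5");np.save("m5.npy",m,allow_pickle=True)
E
```

```text
[[0.4195, -0.1283, 0.13], [0.4274, 0.1259, 0.13], [0.4599, -0.0027, 0.13], [0.4377, -0.0966, 0.13], [0.444, 0.0946, 0.13]]
0.25429070305258317 -1.7830736825772058 [ 0.5484285  -0.00506262  0.13      ]
slab near end [[ 0.3773388  -0.05988951  0.3305    ]
 [ 0.37719016 -0.03598972  0.3305    ]]
t: 14.05
ee_pos: [0.5755, -0.1814, 0.3169]
tool_rot: [0.707, 0.707, -0.0, -0.001]
wrist_force: [-0.7, 1.1, -1.6]
grip_width: 0.277
[ 0.5755 -0.1814  0.3169]
```

View pics/w5.png

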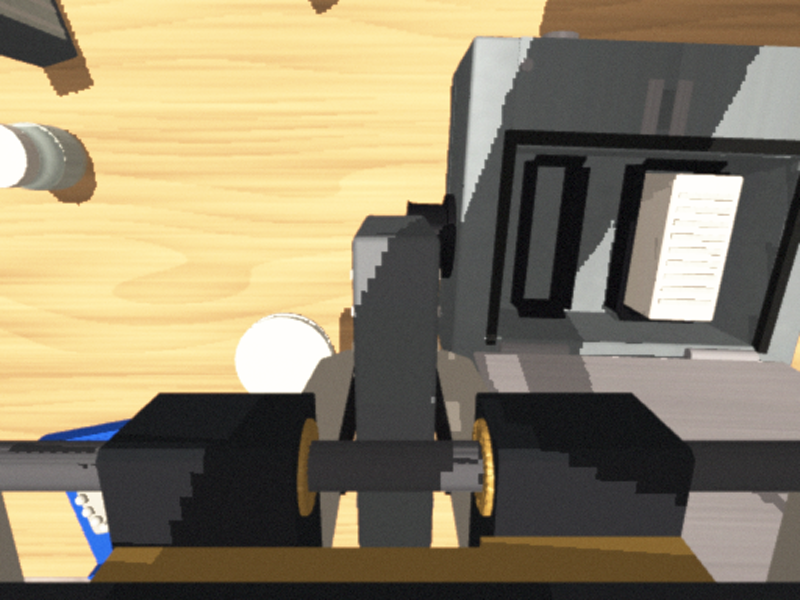

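The view shows the bay ribs' outer outline at (527,155), (588,157), (570,315) and (512,313). The main filter's top is at (680,173), (742,177), (714,321) and (650,317), and the rim's left front corner is at (478,38).

Run:
```python
from h import *
m=np.load("m5.npy",allow_pickle=True).item()
def q(n,pts,z):
    w=px2w(m,np.array(pts)*.64,z);print(n,w.mean(0).round(4),w[:,:2].round(4).tolist())
q("ribs .08",[[527,155],[588,157],[570,315],[512,313]],.08)
q("ribs .073",[[527,155],[588,157],[570,315],[512,313]],.073)
q("main",[[680,173],[742,177],[714,321],[650,317]],.111)
q("corner",[[478,38]],.13)
q("slot",[[667,107]],.13)
q("gasket inner L",[[515,145],[497,338]],.13)
q("hingeline",[[490,353],[690,355]],.133)
im=cv2.imread("pics/w5_raw.png")[80:230,300:420];cv2.imwrite("pics/w5c.png",cv2.resize(im,(640,800),interpolation=cv2.INTER_CUBIC)[:600+200][:800])
g=cv2.cvtColor(cv2.imread("pics/w5_raw.png"),cv2.COLOR_BGR2GRAY)
for r in(120,150,180):print(r,[(c,int(g[r-1:r+2,c].mean())) for c in range(322,384)])
```

```text
ribs .08 [ 0.5549 -0.0554  0.08  ] [[0.4903, -0.0779], [0.4917, -0.0305], [0.6197, -0.0319], [0.6179, -0.0811]]
ribs .073 [ 0.5559 -0.0531  0.073 ] [[0.4901, -0.076], [0.4915, -0.0278], [0.6218, -0.0292], [0.62, -0.0793]]
main [0.5591 0.0456 0.111 ] [[0.5035, 0.0247], [0.5062, 0.0699], [0.615, 0.069], [0.6118, 0.0186]]
corner [ 0.4208 -0.1276  0.13  ] [[0.4208, -0.1276]]
slot [ 0.4615 -0.0015  0.13  ] [[0.4615, -0.0015]]
gasket inner L [ 0.5539 -0.1018  0.13  ] [[0.4854, -0.0997], [0.6224, -0.1039]]
hingeline [ 0.6339 -0.0344  0.133 ] [[0.6331, -0.1091], [0.6346, 0.0403]]
120 [(322, 17), (323, 21), (324, 20), (325, 21), (326, 20), (327, 36), (328, 70), (329, 79), (330, 76), (331, 77), (332, 78), (333, 72), (334, 30), (335, 16), (336, 13), (337, 13), (338, 14), (339, 15), (340, 16), (341, 14), (342, 27), (343, 69), (344, 76), (345, 76), (346, 76), (347, 78), (348, 76), (349, 77), (350, 76), (351, 76), (352, 79), (353, 77), (354, 77), (355, 77), (356, 77), (357, 76), (358, 77), (359, 73), (360, 35), (361, 18), (362, 11), (363, 15), (364, 14), (365, 9), (366, 11), (367, 11), (368, 14), 
[... 853 characters left out ...]
0 [(322, 73), (323, 78), (324, 79), (325, 75), (326, 76), (327, 65), (328, 25), (329, 15), (330, 14), (331, 13), (332, 14), (333, 15), (334, 14), (335, 20), (336, 53), (337, 72), (338, 76), (339, 75), (340, 79), (341, 79), (342, 78), (343, 79), (344, 78), (345, 77), (346, 78), (347, 77), (348, 77), (349, 79), (350, 79), (351, 75), (352, 57), (353, 25), (354, 15), (355, 13), (356, 13), (357, 12), (358, 10), (359, 16), (360, 14), (361, 18), (362, 15), (363, 14), (364, 14), (365, 13), (366, 17), (367, 56), (368, 165), (369, 182), (370, 182), (371, 183), (372, 183), (373, 182), (374, 181), (375, 184), (376, 182), (377, 182), (378, 181), (379, 184), (380, 185), (381, 185), (382, 188), (383, 188)]
```

Run:
```python
from h import *
m=np.load("m5.npy",allow_pickle=True).item()
O=np.array([.548,-.004]);t=np.radians(-1.78);B=np.array([[np.cos(t),-np.sin(t)],[np.sin(t),np.cos(t)]])
U=lambda p:((np.asarray(p)[:,:2]-O)@B*1000).round(1).tolist()
for r,cs in((120,(333.7,342.5,359.9,375.3)),(150,(330.7,339.2,356.1,371.3)),(180,(327.5,335.8,352.4,366.8))):
    print(r,"z45",U(px2w(m,[[c,r] for c in cs],.045)),"z73",U(px2w(m,[[c,r] for c in cs],.073)),"z80",U(px2w(m,[[c,r] for c in cs],.08)))
g=cv2.cvtColor(cv2.imread("pics/w5_raw.png"),cv2.COLOR_BGR2GRAY)
for y0,c0,y1,c1 in((90,351,210,338),):
    print([(r,int(g[r,int(c0+(c1-c0)*(r-y0)/(y1-y0))])) for r in list(range(92,114))+list(range(184,214))])
for x in(-58,-48,68,78):
  print(x,[w2px(m,np.r_[O+B@np.array([x,-50])/1000,z]).round(1).tolist() for z in(.045,.073,.08,.13)])
```

```text
120 z45 [[-30.0, -68.4], [-30.3, -56.6], [-31.1, -33.2], [-31.8, -12.6]] z73 [[-30.7, -75.7], [-31.0, -64.7], [-31.7, -42.9], [-32.3, -23.6]] z80 [[-30.8, -77.5], [-31.2, -66.7], [-31.9, -45.3], [-32.5, -26.3]]
150 z45 [[10.3, -68.4], [9.9, -56.7], [9.1, -33.4], [8.5, -12.5]] z73 [[6.9, -75.7], [6.5, -64.8], [5.8, -43.1], [5.2, -23.5]] z80 [[6.0, -77.5], [5.7, -66.8], [5.0, -45.5], [4.4, -26.3]]
180 z45 [[52.6, -68.7], [52.3, -57.0], [51.5, -33.5], [50.9, -13.2]] z73 [[46.4, -76.0], [46.1, -65.0], [45.4, -43.1], [44.8, -24.1]] z80 [[44.9, -77.8], [44.5, -67.0], [43.9, -45.5], [43.3, -26.9]]
[(92, 26), (93, 62), (94, 76), (95, 66), (96, 66), (97, 63), (98, 61), (99, 23), (100, 12), (101, 14), (102, 10), (103, 14), (104, 17), (105, 18), (106, 38), (107, 73), (108, 81), (109, 81), (110, 80), (111, 75), (112, 79), (113, 77), (184, 80), (185, 80), (186, 77), (187, 83), (188, 77), (189, 76), (190, 75), (191, 28), (192, 14), (193, 19), (194, 15), (195, 11), (196, 19), (197, 19), (198, 20), (199, 16), (200, 3), (201, 19), (202, 24), (203, 50), (204, 66), (205, 66), (206, 69), (207, 63), (208, 65), (209, 68), (210, 69), (211, 65), (212, 71), (213, 67)]
-58 [[[349.8, 98.6]], [[356.8, 97.9]], [[358.7, 97.7]], [[374.7, 96.0]]]
-48 [[[348.9, 106.5]], [[355.8, 106.3]], [[357.7, 106.3]], [[373.4, 105.9]]]
68 [[[339.5, 190.9]], [[345.3, 196.3]], [[346.8, 197.8]], [[359.7, 209.9]]]
78 [[[338.8, 197.6]], [[344.5, 203.4]], [[346.0, 205.0]], [[358.7, 218.0]]]
```

Run:
```python
from h import *
m=ctrl.camera_model("top")
print(px2w(m,np.array([[290,175],[446,178]])*.64,.333).round(3).tolist(),px2w(m,np.array([[313,218],[440,220]])*.64,.135).round(3).tolist(),px2w(m,np.array([[368,190]])*.64,.30).round(3).tolist())
delta([.5558,-.0545,.23],88.22)
```

```text
[[0.656, 0.103, 0.333], [0.649, -0.123, 0.333]] [[0.635, 0.098, 0.135], [0.628, -0.13, 0.135]] [[0.641, -0.008, 0.3]]
t 14.1 tcp [ 0.5748 -0.1804  0.3176] phi 90.1 toolshift mm [125.9 -18.7  87.7]
turn deg 1.88
```

```bash
python3 -m handwheel '[[0,-18.7,0,0],[25,0,0,0],[25,0,0,0],[25,0,0,0],[25,0,0,0],[25.9,0,0,0],[0,0,0,1.9],[0,0,30,0],[0,0,30,0],[0,0,0,0]]'
python3 -m handwheel '[[0,0,0,0],[0,0,0,0]]'
python3 - <<'E'
from h import *
delta([.5558,-.0545,.16],88.22)
m=snap("wrist","w6");np.save("m6.npy",m,allow_pickle=True)
E
```

```text
t: 14.93
ee_pos: [0.553, -0.053, 0.2542]
tool_rot: [0.717, 0.697, -0.002, -0.003]
wrist_force: [-1.3, -0.3, -1.5]
grip_width: 0.28
t: 15.1
ee_pos: [0.5563, -0.054, 0.2604]
tool_rot: [0.718, 0.696, 0.001, 0.001]
wrist_force: [0.3, -0.4, -1.0]
grip_width: 0.28
t 15.1 tcp [ 0.5563 -0.054   0.2604] phi 88.28 toolshift mm [ -0.5  -0.7 100.4]
turn deg 0.06
```

View pics/w6.png

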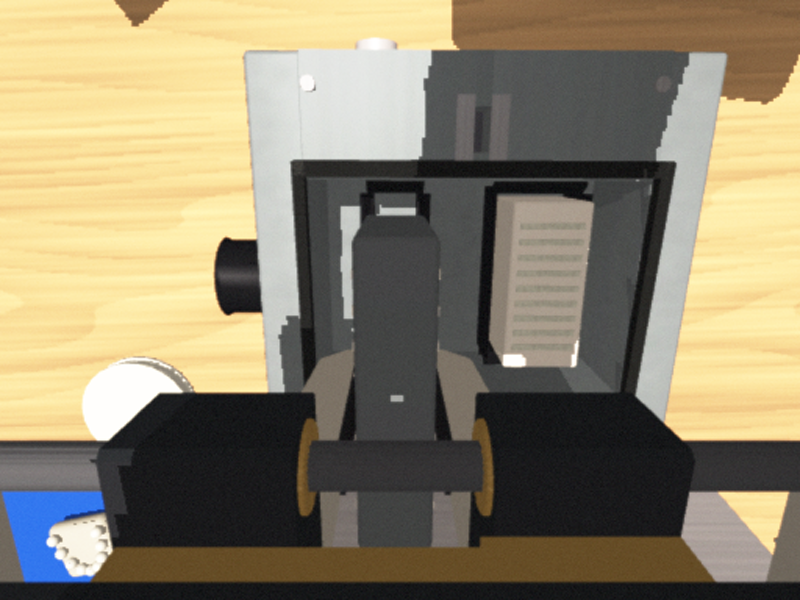

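Laterally aligned: the slab's underside spans 368–425 and the bay's inner front spans 378–416, both centred near 397. Lowering.

```bash
python3 -m handwheel '[[-0.5,-0.6,20,0],[0,0,20,0],[0,0,20,0],[0,0,20,0],[0,0,20,0],[0,0,10,0],[0,0,8,0],[0,0,0,0],[0,0,0,0]]'
python3 -c "
from h import *
delta([.5558,-.0545,.1034],88.22)"
```

```text
t: 15.9
ee_pos: [0.556, -0.0546, 0.1414]
tool_rot: [0.718, 0.696, 0.0, 0.0]
wrist_force: [-0.1, -0.5, -1.0]
grip_width: 0.278
t 15.9 tcp [ 0.556  -0.0546  0.1414] phi 88.27 toolshift mm [ 0.1 -0.2 38. ]
turn deg 0.05
```

```bash
python3 -m handwheel '[[0,0,4,0],[0,0,4,0],[0,0,4,0],[0,0,4,0],[0,0,4,0],[0,0,0,0]]'
```

```text
t: 16.4
ee_pos: [0.555, -0.0545, 0.1195]
tool_rot: [0.718, 0.696, -0.0, -0.001]
wrist_force: [0.2, -0.2, -1.3]
grip_width: 0.28
```

No contact force so far, and the slab's underside is already below the rib tops. Going on down.

```bash
python3 -m handwheel '[[0,0,4,0],[0,0,4,0],[0,0,4,0],[0,0,2,0],[0,0,0,0]]'
python3 -m handwheel '[[0,0,1.5,0],[0,0,1.5,0],[0,0,1,0],[0,0,0,0]]'
```

```text
t: 16.82
ee_pos: [0.5552, -0.0545, 0.1058]
tool_rot: [0.718, 0.696, -0.0, -0.0]
wrist_force: [0.4, 0.1, -1.6]
grip_width: 0.275
t: 17.15
ee_pos: [0.5556, -0.0546, 0.1033]
tool_rot: [0.718, 0.696, 0.0, 0.0]
wrist_force: [-3.6, 0.1, 8.5]
grip_width: 0.279
```

Seated: TCP at 0.1033 against 0.1034 expected, with 8.5 N of floor reaction. Opening only part way, because the compartment wall is close, and lifting.

```bash
python3 -m handwheel '[[0,0,-0.5,0],[0,0,0,0],[0,0,0,0],[0,0,0,0],[0,0,0,0]]' 0.2
python3 -m handwheel '[[0,0,-8,0],[0,0,-15,0],[0,0,-25,0],[0,0,-30,0],[0,0,-36,0],[0,0,-36,0],[0,0,-36,0],[0,0,-36,0],[0,0,-36,0],[0,0,0,0]]'
python3 - <<'E'
from h import *
delta([.5558,-.0545,.1034],88.22)
m=snap("wrist","w7");np.save("m7.npy",m,allow_pickle=True)
print([(np.round(d["location"],3).tolist(),round(d["conf"],2)) for d in ctrl.search_frame("wrist","prefilter")])
E
```

```text
t: 17.57
ee_pos: [0.5554, -0.0545, 0.1028]
tool_rot: [0.718, 0.696, -0.0, -0.0]
wrist_force: [-0.2, -1.1, -0.7]
grip_width: 0.399
t: 18.4
ee_pos: [0.5569, -0.0547, 0.3688]
tool_rot: [0.718, 0.696, 0.003, 0.004]
wrist_force: [0.1, -0.8, 1.8]
grip_width: 0.402
t 18.4 tcp [ 0.5569 -0.0547  0.3688] phi 88.28 toolshift mm [  0.6  -3.9 265.4]
turn deg 0.06
[([0.549, -0.057, 0.116], 0.74), ([0.339, -0.248, 0.031], 0.65)]
```

View pics/w7.png

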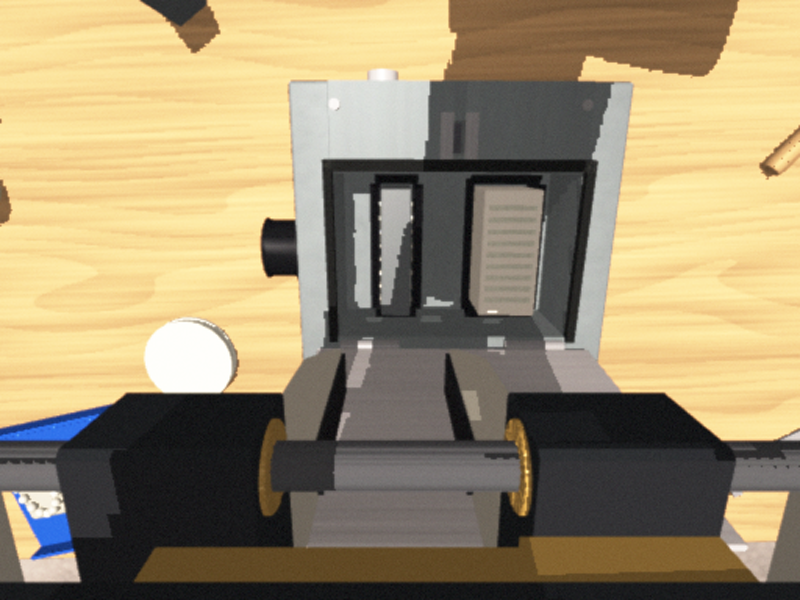

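The pre-filter stands in the narrow bay (377–418, 185–315) with its top near z 0.116, as it should be. Next I'll close the fingers, go over the panel's top edge and come down behind it, off to one side of the wing.

```bash
python3 -m handwheel '[[-10,0,-25,0],[-10,0,-12,0],[0,30,0,0],[0,30,0,0],[0,30,0,0],[0,30,0,0],[0,30,0,0],[0,0,0,0],[0,0,0,0]]' 1
python3 -c "
from h import *
delta([.705,-.08,.322],88.22);s=ctrl.sense();print(s['joint_pos'],s['grip_width'],s['tool_rot'])"
```

```text
t: 19.25
ee_pos: [0.7052, -0.079, 0.3946]
tool_rot: [0.718, 0.696, -0.001, -0.002]
wrist_force: [0.2, -0.5, -0.6]
grip_width: 0.006
t 19.25 tcp [ 0.7052 -0.079   0.3946] phi 88.29 toolshift mm [-1.1  0.2 72.6]
turn deg 0.07
[-1.77078778e-01  5.86483688e-01  9.13112815e-01 -7.76842280e-06
  1.64663293e+00 -1.71797770e+00] 0.006215388205447 [ 0.71759598  0.69645577 -0.00135637 -0.00188021]
```

```bash
python3 -m handwheel '[[0,0,18,0],[0,0,18,0],[0,0,18,0],[0,0,18,0],[0,0,0,0]]'
python3 -m handwheel '[[0,-10,0,0],[0,-10,0,0],[0,-10,0,0],[0,-10,0,0],[0,-10,2,0],[0,-10,4,0],[0,0,0,0]]'
```

```text
t: 19.67
ee_pos: [0.7026, -0.0788, 0.3222]
tool_rot: [0.718, 0.696, -0.002, -0.002]
wrist_force: [-0.1, -0.6, -0.7]
grip_width: 0.007
t: 20.25
ee_pos: [0.6431, -0.0771, 0.3212]
tool_rot: [0.718, 0.696, 0.0, 0.0]
wrist_force: [0.2, 0.6, -0.5]
grip_width: 0.003
```

```bash
python3 -m handwheel '[[0,-12.7,5,0],[0,-12.7,6,0],[0,-12.7,6,0],[0,-12.7,7,0],[0,-12.7,7,0],[0,-12.7,7,0],[0,0,0,0]]'
python3 -m handwheel '[[0,-10.5,8,0],[0,-10.5,8,0],[0,-10.5,8,0],[0,0,0,0]]'
python3 - <<'E'
from h import *
print(pose()[1].round(4));m=ctrl.camera_model("side");im=ctrl.snapshot("side")
print([(np.round(d["location"],3).tolist(),round(d["conf"],2)) for d in ctrl.search_frame("side","panel")])
cv2.imwrite("pics/s8.png",cv2.resize(im[80:290,130:410,::-1],(800,600),interpolation=cv2.INTER_CUBIC))
E
```

```text
t: 20.83
ee_pos: [0.567, -0.0748, 0.282]
tool_rot: [0.718, 0.696, -0.0, -0.001]
wrist_force: [-0.5, 0.2, -0.2]
grip_width: 0.006
t: 21.17
ee_pos: [0.5362, -0.0738, 0.2576]
tool_rot: [0.718, 0.696, -0.001, -0.001]
wrist_force: [0.8, -0.2, -0.6]
grip_width: 0.004
[ 0.5362 -0.0738  0.2576]
[([0.516, 0.004, 0.257], 0.81)]
```

View pics/s8.png

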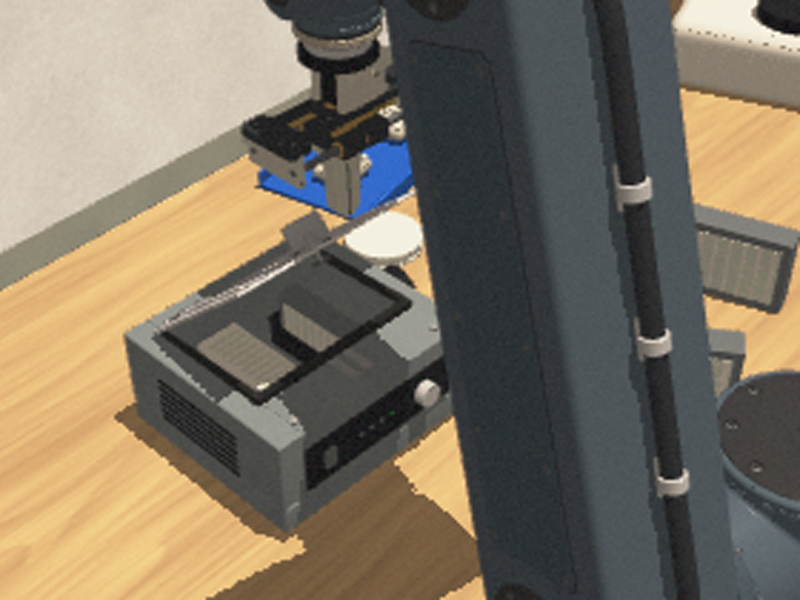

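The panel is folding down ahead of the fingers. It shows edge-on, from the hinge at (165,325) to (415,190). Following it down.

```bash
python3 -m handwheel '[[0,-8.3,10,0],[0,-8.3,10,0],[0,-8.3,10,0],[0,-5,11,0],[0,-5,11,0],[0,-5,11,0],[0,-3,9,0],[0,-3,9,0],[0,0,5,0],[0,0,0,0]]'
python3 -m handwheel '[[0,0,0,0],[0,0,0,0]]'
```

```text
t: 22.1
ee_pos: [0.4913, -0.0725, 0.1712]
tool_rot: [0.718, 0.696, -0.0, -0.0]
wrist_force: [-0.1, 0.1, 0.6]
grip_width: 0.006
t: 22.27
ee_pos: [0.4918, -0.0727, 0.1724]
tool_rot: [0.718, 0.696, 0.0, 0.0]
wrist_force: [0.4, -0.4, -0.4]
grip_width: 0.005
```

```bash
python3 -m handwheel '[[0,0,3,0],[0,0,3,0],[0,0,3,0],[0,0,1,0],[0,0,0,0]]'
```

```text
t: 22.68
ee_pos: [0.4915, -0.0726, 0.1632]
tool_rot: [0.718, 0.696, 0.0, 0.0]
wrist_force: [-6.3, 1.2, 19.0]
grip_width: 0.002
```

Contact at fingertip z 0.146, which puts the panel near 0.062 rad. It is resting on the foot, as expected. Backing off to look at the wing and the marks.

```bash
python3 -m handwheel '[[0,0,-20,0],[0,0,-30,0],[14,9,-30,0],[14,9,-30,0],[14,9,-10,0],[14,9,0,0],[14,9,0,0],[0,0,0,0],[0,0,0,0]]' -1
python3 - <<'E'
from h import *
s,p,M=pose();print(s["t"],p.round(4),s["joint_pos"])
m=snap("wrist","w9");np.save("m9.npy",m,allow_pickle=True)
for n in("marks","wing_grip","wing"):
    print(n,[(np.round(d["location"],3).tolist(),round(d["conf"],2)) for d in ctrl.search_frame("wrist",n)])
for n in("wing","wing_grip"):
  for d in ctrl.cut_out("wrist",n):
    v,u=np.nonzero(d["mask"]);print(n,round(d["conf"],2),len(u),cv2.minAreaRect(np.c_[u,v].astype(np.float32)))
im=cv2.imread("pics/w9_raw.png");c=w2px(m,[[.4615,-.0013,.165]])[0];print(c)
x,y=int(c[0])-60,max(int(c[1])-45,0);print(x,y)
cv2.imwrite("pics/w9c.png",cv2.resize(im[y:y+90,x:x+120],(800,600),interpolation=cv2.INTER_CUBIC))
E
```

```text
t: 23.43
ee_pos: [0.5383, -0.0037, 0.2815]
tool_rot: [0.717, 0.697, -0.0, -0.0]
wrist_force: [-0.3, -0.2, 0.4]
grip_width: 0.602
23.4333 [ 0.5383 -0.0037  0.2815] [-9.33586748e-02  2.85459643e-01  1.62507364e+00 -1.58217299e-04
  1.23175601e+00 -1.63512315e+00]
marks [([0.504, -0.004, 0.14], 0.61)]
wing_grip [([0.464, -0.004, 0.176], 0.94)]
wing [([0.461, -0.005, 0.176], 0.61)]
wing 0.69 1022 ((250.5, 107.0), (32.0, 45.0), 90.0)
wing_grip 0.72 1052 ((251.4857940673828, 108.1182861328125), (47.51608657836914, 31.845890045166016), 51.842769622802734)
[251.65713132 104.94612521]
191 59
```

View pics/w9c.png

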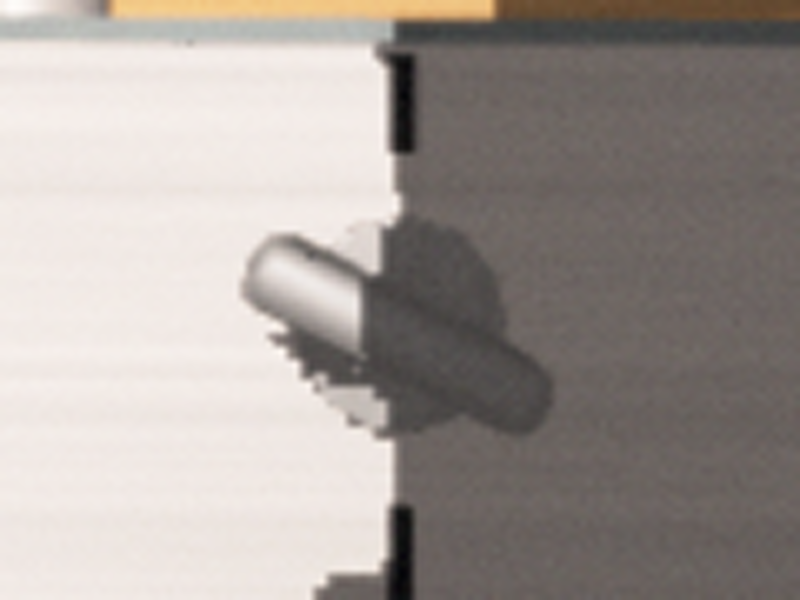

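The crop shows the marks at (402,100) and (400,550), i.e. along the tool's y, and the wing running from about (270,265) to (530,405).

Run:
```python
from h import *
m=np.load("m9.npy",allow_pickle=True).item();s,p,M=pose()
f=lambda pts:np.array(pts)*.15+[191,59]
w=px2w(m,f([[270,265],[530,405],[400,335]]),.178);k=px2w(m,f([[402,100],[400,550],[402,50]]),.149)
print(w.round(4).tolist(),k.round(4).tolist())
d=M.T@(w[1]-w[0]);e=M.T@(k[1]-k[0]);print("wing deg in tool",np.degrees(np.arctan2(d[1],d[0])),np.linalg.norm(d),"marks",np.degrees(np.arctan2(e[1],e[0])))
g=cv2.cvtColor(cv2.imread("pics/w9_raw.png"),cv2.COLOR_BGR2GRAY)
delta([w[2][0],w[2][1],.28],88.28-180+151)
```

```text
[[0.4565, -0.017, 0.178], [0.4735, 0.0135, 0.178], [0.4649, -0.0019, 0.178]] [[0.4356, -0.0009, 0.149], [0.4934, -0.0029, 0.149], [0.4296, -0.0007, 0.149]]
wing deg in tool 27.34674594236317 0.0350153386500389 marks 90.21457183359048
t 23.73 tcp [ 0.5381 -0.0045  0.2819] phi 88.23 toolshift mm [  0.4 -73.2   1.9]
turn deg 28.95
```

```bash
python3 -m handwheel '[[0.4,-24.4,0,0],[0,-24.4,0,0],[0,-24.4,0,0],[0,0,0,7],[0,0,0,7],[0,0,0,7],[0,0,0,7],[0,0,0,7],[0,0,0,7],[0,0,0,7]]' 0.3
python3 -m handwheel '[[0,0,0,7],[0,0,0,7],[0,0,0,7],[0,0,0,7],[0,0,0,7],[0,0,0,7],[0,0,0,7],[0,0,0,7],[0,0,0,7],[0,0,0,5.3]]'
python3 -m handwheel '[[0,0,30,0],[0,0,30,0],[0,0,15,0],[0,0,0,0],[0,0,0,0]]'
python3 -c "
from h import *
delta([.4647,-.0019,.172],88.23-117.3);s=ctrl.sense();print(s['joint_pos'],s['grip_width'])"
```

```text
t: 24.57
ee_pos: [0.465, -0.0017, 0.282]
tool_rot: [0.943, 0.333, 0.0, 0.0]
wrist_force: [0.4, -0.5, -0.9]
grip_width: 0.355
t: 25.4
ee_pos: [0.465, -0.0017, 0.282]
tool_rot: [0.967, -0.254, 0.0, 0.0]
wrist_force: [0.0, -0.3, 0.1]
grip_width: 0.352
t: 25.82
ee_pos: [0.4651, -0.0016, 0.2071]
tool_rot: [0.968, -0.251, -0.0, 0.0]
wrist_force: [0.4, 0.2, 0.7]
grip_width: 0.351
t 25.82 tcp [ 0.4651 -0.0016  0.2071] phi -29.05 toolshift mm [-0.1  0.4 35.1]
turn deg 0.02
[-1.03542669e-01  2.32574725e-01  1.89313313e+00 -2.43855200e-05
  1.01675623e+00  4.03453608e-01] 0.35086868131094895
```

```bash
python3 -m handwheel '[[0,0,12,0],[0,0,12,0],[0,0,6,0],[0,0,4,0],[0,0,0,0]]'
python3 -m handwheel '[[0,0,0,0],[0,0,0,0],[0,0,0,0],[0,0,0,0],[0,0,0,0],[0,0,0,0],[0,0,0,0]]' 1
```

```text
t: 26.23
ee_pos: [0.4654, -0.0014, 0.1732]
tool_rot: [0.968, -0.251, 0.0, -0.0]
wrist_force: [0.1, 0.0, 0.9]
grip_width: 0.353
t: 26.82
ee_pos: [0.4655, -0.0015, 0.1733]
tool_rot: [0.968, -0.251, 0.0, -0.0]
wrist_force: [2.0, -0.9, 4.3]
grip_width: 0.1
```

The grip holds 9.3 mm, which matches the wing. Turning it +62.8° about the tool's z onto the marks.

```bash
python3 -m handwheel '[[0,0,0,3],[0,0,0,7],[0,0,0,7],[0,0,0,7],[0,0,0,7],[0,0,0,7],[0,0,0,7],[0,0,0,7],[0,0,0,7],[0,0,0,3.8]]'
python3 -m handwheel '[[0,0,0,0],[0,0,0,0]]'
python3 -c "
from h import *
delta([.4647,-.0019,.172],-91.8);s=ctrl.sense();print(s['joint_pos'],s['grip_width'],s['torque'])"
```

```text
t: 27.65
ee_pos: [0.4663, -0.003, 0.173]
tool_rot: [-0.694, 0.72, -0.002, -0.0]
wrist_force: [7.2, -13.7, -4.4]
grip_width: 0.098
t: 27.82
ee_pos: [0.4663, -0.003, 0.173]
tool_rot: [-0.696, 0.718, -0.002, -0.0]
wrist_force: [7.3, -14.3, -5.0]
grip_width: 0.095
t 27.82 tcp [ 0.4663 -0.003   0.173 ] phi -91.82 toolshift mm [-1.   1.6  1. ]
turn deg -0.02
[-0.10464262  0.28196858  1.92596689 -0.0036755   0.93069376  1.50007375] 0.0951291206090767 [-2.48255899 -0.94011528 -0.01885597]
```

Turned, and the hand's heading is -91.8°, along the marks. The grip is carrying about 15 N sideways because I grasped slightly off centre. I'll open slightly, recentre on the wing and grip again.

```bash
python3 -m handwheel '[[0,0,0,0],[0,0,0,0],[0,0,0,0],[0,0,0,0],[0,0,0,0]]' 0.4
python3 - <<'E'
from h import *
delta([.4655,-.0032,.172],-91.8);s=ctrl.sense();print(s['wrist_force'],s['grip_width'])
m=snap("wrist","w10");np.save("m10.npy",m,allow_pickle=True)
for n in("marks","wing_grip"):
    print(n,[(np.round(d["location"],3).tolist(),round(d["conf"],2)) for d in ctrl.search_frame("wrist",n)])
E
```

```text
t: 28.23
ee_pos: [0.465, -0.0012, 0.1729]
tool_rot: [-0.696, 0.718, 0.0, -0.0]
wrist_force: [-0.1, -0.3, 0.4]
grip_width: 0.294
t 28.23 tcp [ 0.465  -0.0012  0.1729] phi -91.82 toolshift mm [ 2.  -0.5  0.9]
turn deg -0.02
[-0.09147129 -0.30982548  0.37903383] 0.2944933678063209
marks [([0.53, -0.004, 0.139], 0.79)]
wing_grip [([0.468, -0.004, 0.168], 0.95)]
```

```bash
python3 -m handwheel '[[2.2,0,0,0],[0,0,0,0],[0,0,0,0],[0,0,0,0],[0,0,0,0],[0,0,0,0]]' 1
python3 -m handwheel '[[0,0,2,0],[0,0.3,2,0],[0,0.3,2,0],[0,0.3,2,0],[0,0,0,0]]'
```

```text
t: 28.88
ee_pos: [0.4651, -0.0034, 0.1729]
tool_rot: [-0.696, 0.718, 0.0, 0.0]
wrist_force: [1.4, 2.8, 0.1]
grip_width: 0.095
t: 29.3
ee_pos: [0.4646, -0.0034, 0.1665]
tool_rot: [-0.696, 0.718, -0.0, 0.0]
wrist_force: [-8.7, 4.1, 23.9]
grip_width: 0.092
```

```bash
python3 -m handwheel '[[0,0,1.5,0],[0,0,0,0],[0,0,0,0]]'
python3 -c "
from h import *
s=ctrl.sense();print(s['wrist_force'],s['torque'],s['joint_pos'])"
python3 -m handwheel '[[0,0,1.5,0],[0,0,0,0],[0,0,0,0]]'
```

```text
t: 29.55
ee_pos: [0.4649, -0.0034, 0.1659]
tool_rot: [-0.696, 0.718, -0.001, 0.001]
wrist_force: [-11.0, 5.2, 36.3]
grip_width: 0.095
[-11.01366063   5.23008997  36.29130163] [0.89380172 2.1428346  0.03619748] [-1.07605766e-01  2.90775865e-01  1.93541546e+00  3.72760575e-04
  9.13094723e-01  1.49474403e+00]
t: 29.8
ee_pos: [0.4655, -0.0034, 0.1649]
tool_rot: [-0.696, 0.718, -0.001, 0.001]
wrist_force: [-11.2, 5.8, 40.2]
grip_width: 0.092
```

The hand stopped 6.7 mm down. That fits the panel dropping onto its seal at 0.04 when I opened the grip, then being pushed to 0, after which it was stiff. Easing the push to about 20 N and checking with the cameras.

```bash
python3 -m handwheel '[[0,0.6,-1.2,0],[0,0,0,0],[0,0,0,0]]'
python3 - <<'E'
from h import *
s,p,M=pose();print(s["t"],p.round(4),s["wrist_force"],s["grip_width"])
a=ctrl.snapshot("side")[:,:,::-1];b=ctrl.snapshot("wrist")[:,:,::-1]
mw=ctrl.camera_model("wrist")
cv2.imwrite("pics/fs.png",a);cv2.imwrite("pics/fw.png",b)
A=cv2.resize(a[120:280,150:310],(400,400),interpolation=cv2.INTER_CUBIC);B=cv2.resize(b,(400,300),interpolation=cv2.INTER_AREA)
T=cv2.resize(ctrl.snapshot("top")[90:240,180:300,::-1],(400,500),interpolation=cv2.INTER_CUBIC)
o=np.zeros((600,800,3),np.uint8);o[:400,:400]=A;o[300:600,400:]=B;o[:300,400:]=cv2.resize(T,(400,300));o[400:600,:400]=cv2.resize(a,(400,300))[50:250]
cv2.imwrite("pics/final.png",o)
E
```

```text
t: 30.05
ee_pos: [0.4653, -0.0034, 0.1652]
tool_rot: [-0.696, 0.718, -0.002, 0.002]
wrist_force: [-2.1, 4.9, 23.1]
grip_width: 0.093
30.05 [ 0.4653 -0.0034  0.1652] [-2.1128108   4.89532027 23.13615376] 0.0929787935864469
```

View pics/final.png

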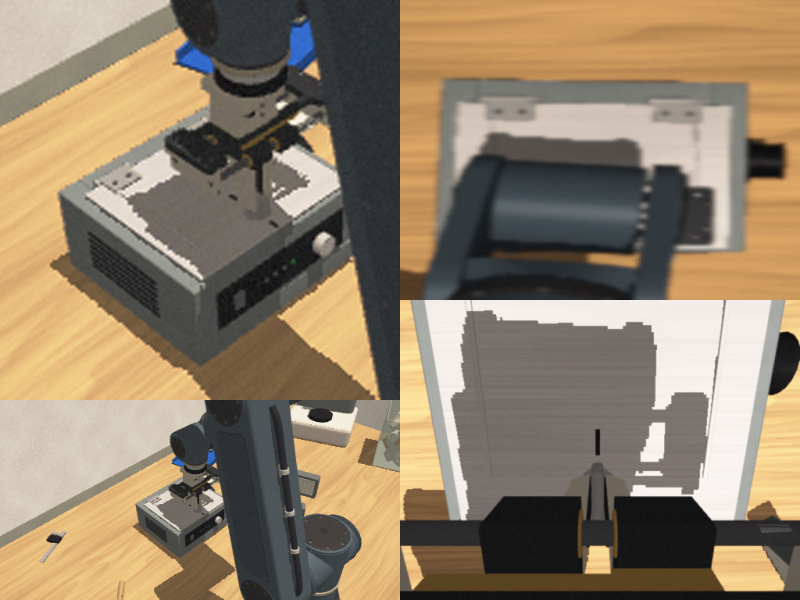

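The panel lies flat with no visible gap, and the wing points along the mark (bottom right, 597,440–470). As a last numeric check, I'll compare the panel's front +y corner in the side camera, near raw pixel (232,233), with predictions for both angles.

Run:
```python
from h import *
m=ctrl.camera_model("side");O=np.array([.548,-.004]);t=np.radians(-1.78);B=np.array([[np.cos(t),-np.sin(t)],[np.sin(t),np.cos(t)]])
for th in(0,.03,.065):
    x=83.5-205*np.cos(th)+4*np.sin(th);print(th,w2px(m,np.r_[O+B@np.array([x,115])/1000,.133+.205*np.sin(th)+.004*np.cos(th)]).round(1))
print("rim corner",w2px(m,np.r_[O+B@np.array([-125,130])/1000,.13]).round(1))
g=cv2.cvtColor(cv2.imread("pics/fs.png"),cv2.COLOR_BGR2GRAY)
for c in(226,230,232):print(c,[(r,int(g[r,c])) for r in range(220,248)])
```

```text
0 [[229.9 232.6]]
0.03 [[229.7 230.9]]
0.065 [[229.4 228.8]]
rim corner [[226.7 238. ]]
226 [(220, 107), (221, 110), (222, 107), (223, 109), (224, 124), (225, 124), (226, 220), (227, 220), (228, 211), (229, 101), (230, 91), (231, 155), (232, 151), (233, 148), (234, 150), (235, 154), (236, 132), (237, 78), (238, 75), (239, 78), (240, 76), (241, 73), (242, 75), (243, 77), (244, 76), (245, 73), (246, 73), (247, 75)]
230 [(220, 108), (221, 105), (222, 105), (223, 106), (224, 108), (225, 105), (226, 105), (227, 105), (228, 108), (229, 122), (230, 217), (231, 220), (232, 97), (233, 153), (234, 91), (235, 87), (236, 83), (237, 74), (238, 77), (239, 76), (240, 76), (241, 76), (242, 75), (243, 76), (244, 75), (245, 75), (246, 75), (247, 74)]
232 [(220, 107), (221, 109), (222, 111), (223, 108), (224, 103), (225, 107), (226, 108), (227, 106), (228, 105), (229, 108), (230, 111), (231, 89), (232, 74), (233, 87), (234, 86), (235, 78), (236, 71), (237, 73), (238, 73), (239, 74), (240, 74), (241, 76), (242, 77), (243, 74), (244, 73), (245, 75), (246, 73), (247, 75)]
```

With the rim corner's own -1.3 px offset taken out, the corner at row 231.5 fits 0 rad (231.3) and not 0.065 (227.5). Holding briefly to confirm it is steady, then handing in.

```bash
python3 -m handwheel '[[0,0,0,0],[0,0,0,0],[0,0,0,0],[0,0,0,0],[0,0,0,0],[0,0,0,0]]' && python3 -c "
from rig import ctrl
print(ctrl.hand_in())"
```

```text
t: 30.7
ee_pos: [0.4653, -0.0034, 0.1651]
tool_rot: [-0.696, 0.718, -0.002, 0.002]
wrist_force: [-2.2, 5.3, 23.2]
grip_width: 0.093
the job is handed in; nothing more can be done
None
```

The job is handed in. The smallest pre-filter is back in its bay, the panel is fully shut, and the arm is still gripping the wing and pressing down with a steady 23 N. It took 30.7 s of the 64 s allowed.

- **Pre-filter:** it bottomed with the tool at z 0.1033 (0.1034 expected) and 8.5 N of floor reaction. A later picture showed it standing between the ribs.
- **Panel:** I pushed it down from behind until it rested on the stud's foot at about 0.062 rad, then turned the wing 63° onto the marks. In the side camera its front corner fits 0 rad and not 0.065; the corner was 1.1 px off the raw prediction, but the unit's rim corner showed about the same offset.
- **Wing:** the last wrist picture shows it in line with the visible mark.

**What did not go cleanly:**
- **First grasp missed:** I lifted before the fingers had closed. The pre-filter was undisturbed, and the second grasp held.
- **Off-centre wing grip:** it built up about 15 N sideways while turning, so I released and regripped before pushing home.
- **Peak push:** it briefly reached 40 N through the fingers gripping the wing, right at the figure set as the limit for the arm or gripper body. I then eased it back to 23 N.
- **Bystanders:** the arm came near none of them and nothing looked disturbed, but I did not measure them again at the end.

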